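# Spot-check a griddle plate with a surface thermometer

### The arm

A 6-joint arm with a two-finger parallel gripper is mounted at the origin on the work surface. World frame = base frame: x ahead of the robot, y to its left, z up, the work surface at z = 0. Lengths are in m, angles in degrees, forces in N, time in s.
With the tool pointing down it reaches from about 0.35 to 0.875 m from the base axis. Payload 4.2 kg.
Tool frame: the origin (TCP) lies between the finger pads; the fingertips stand 17 mm ahead of it and the grasp point (between the pads) lies 2 mm behind it; z points along the fingers, y is the line along which they close (so a half turn about z gives the same grasp; the last joint's range is limited). The gripper opens to 87 mm and grips with 3 to 60 N. Pads are 19 mm wide; open, the fingers measure 117 mm over their backs; the gripper's body (75 mm by 190 mm) begins 51 mm behind the grasp point.
Start: joints at [86.035, 22.042, 0.453, 0, -68.411, -14.817], TCP at [0.201, 0.592, 0.24] pointing down, gripper open.
Joint ranges: [-179.83, 179.83], [-69.29, 118.12], [-61.27, 80.66], [-181.25, 117.63], [-171.15, -9.14], [-177.46, 177.46]. Speed limits (degrees/s): [159.86, 159.86, 180, 180, 180, 180].

### API

Orientations are given as a 3x3 rotation matrix whose columns are the frame's x, y, z axes.
In Python, from station import r gives the robot as it stands.
- The arm moves only by the tool servo_tool, never from a script. Its argument "targets" is a list of rows, each a list of 5 numbers: the shift along the world's x, y, z in units of 30 mm (1.0 is 30 mm), then the turn about the world's z in rad, then the finger opening in mm, from 0 to 87. In form: [[x, y, z, turn, gripper], ...]. A call has exactly 5 rows; each row is the pose to reach, as a shift and turn from the pose commanded when the call began; what a row does not reach only later rows make up. A row lasts 1/12 s, in which the tool goes at most 41.7 mm and 7.16 degrees, less where a joint would pass 70% of its speed; a pose out of reach is approached as far as the arm can. A call with a gripper value outside its range is refused whole. The fingers move at their own pace and stop on an object; the grip force is fixed at half the most. Time passes only in rows, so rows that repeat a pose let the fingers close, or fill a call up. It gives the time, the measured TCP pose, the force, the opening and the grip force at its end, in the units of the state.
- r.sense(): the state, without advancing time (a new reading comes with each control period).
- r.capture(name): name is "side" or "top"; returns a dict with "pixels" (420x560x3 uint8, red, green, blue), "fx", "fy", "cx", "cy" (pixels), "dist_coeffs" ([k1, k2, p1, p2, k3] as OpenCV has them; the pictures are not rectified), "world_from_camera" (4x4, takes a point from camera to world coordinates). Camera axes: x right, y down, z forward; pixel columns grow to the right and rows downward; lengths in m; the calibration is good to about 2 mm. A picture is of the moment at which its call begins. There is no depth.
- r.finish_job(): hands the job in; it is judged then, once.
The state is a dict: "time_s": time; "joints": joint angles; "joint_velocities": joint speeds; "effort": joint torques, N m; "tcp_pos": TCP position; "ee_rot": TCP orientation; "wrist_force": force on the tool from outside, world axes, zero at the start; "moment": the same for the moment, N m; "gripper_width": opening from 0.0 (shut) to 1.0 (fully open); "gripper_force": force on a finger pad.
Only numpy, scipy, OpenCV 4.12 (cv2) and the standard library are available. Lean on these libraries where they do the work, as an engineer would, in place of code of your own. Each camera call takes 0.05 s, during which the arm holds its last target. There are 200 camera calls.

### The job

Slide the loose aluminium griddle plate on the hob until it lies squarely against both stop rails, the far one and the side one. Then take the surface thermometer out of its leaning stand and hold it upright with its sprung tip on the marked spot of the plate, pressing only lightly so that the tip is pushed in about half-way; leave the plate against the rails and do not disturb the jar, the sauce bottle or the bowl. Finish while still holding the thermometer there; do not let go.

Things in the scene. Friction and masses are not known exactly. Their poses are not given: they have to be found in the camera images.
- hob: Fixed table-top hob: steel case, flat black top, 300 (x) x 340 (y) mm, top 60 mm above the table; origin on the table under its centre, z up. Turned by up to 0.2 rad; its -x side with a black knob faces the robot. Two steel stop rails, 10 mm high, on top: the far rail runs along y from -100 to 100 mm, inner face at x = +100; the side rail along x from -70 to 80 mm, inner face at y = +110.
- home (a point): Unmarked point on the hob top where the plate's origin lies when the plate is against both rails: x = +45, y = +35, z = +60 mm in the hob frame; same axes as the hob.
- plate: Loose flat aluminium plate lying on the hob, 110 (x) x 150 (y) x 12 mm, 0.4 to 0.7 kg; origin at the centre of its underside, z up. It starts 35 to 85 mm short of its place along each of the hob's axes, turned by up to 0.2 rad to the hob (the same side always faces the far rail). It slides when pushed on its edge by closed fingertips.
- spot (a point): Marked spot on the plate: a dark engraved ring of 20 mm diameter with a dot in the centre; this point is the centre, on the plate's upper face, at x = +20, y = -30, z = +12 mm in the plate's frame.
- stand: Fixed steel stand for the thermometer, base 110 x 90 mm, with a tilted 60 x 60 x 8 mm seat with a 16 mm hole, the seat's top centre 80 mm above the origin. Origin on the table, z up. The handle leans to the stand's -x (roughly towards the robot; stand turned by up to 0.45 rad). It is left or right of the hob; the jar is on the other side.
- probe: Loose surface thermometer, 154 mm long, 0.11 to 0.18 kg, sitting by its collar in the stand, leaning 0.4 rad. z runs along it from tip to handle; origin on the axis at the collar's underside. Collar 34 mm diameter, z 0 to 6 mm; grey handle 30 (x) x 22 (y) mm, z 6 to 86, small display on its -x side; shaft 12 mm diameter, z -50 to 0; brass tip below to z -68. Pull 75 mm along z to clear the stand.
- tip (a joint): How far the sprung tip is pushed into the shaft, in m: 0 out, 0.012 fully in. About 0.5 N starts it and 6.5 N is fully in (500 N/m); half-way is 0.006 at 3.5 N (probe origin 62 mm above the plate's face).
- tip_end (a point): Lower end of the brass tip (9 mm diameter), on the probe's axis 68 mm below the collar's underside when the tip is out.
- jar: Bystander: glass jar with a red cap, 72 mm diameter, 110 mm high; origin under its centre. On the other side of the hob from the stand.
- sauce: Bystander: red sauce bottle, 60 mm diameter, 180 mm high, to the left of the far end of the hob; origin under its centre.
- bowl: Bystander: steel bowl, 110 mm diameter, 50 mm high, to the right of the far end of the hob; origin under its centre.
There are look-alikes about, which are no part of the job. Several things have the shape of the plate; the one meant has the colours described above.

How it is judged:
By the outcome, as a careful person would: the job done as asked, in the order asked, and still so for the second after the job is handed in, while the arm keeps its last pose, push and grip.
It also fails if it takes over 72 s, if anything falls off the work surface, if the arm or the gripper's body presses on something with over 40 N, if the wrist force passes 120 N, or if a joint passes its speed limit or range.

## Working session

There is one attempt and no reset: what is moved stays moved. The work goes in short steps, Python scripts to look and compute and a tool call to move; the robot and the scene stay as the last step left them, time stands still between calls to the robot, and variables do not carry over. Pictures are saved under pics/ and viewed, at most 10 in all, crops included, and the job is handed in when it is done.

Besides the shell and the picture viewer there is one more tool, called after "Request:" as a command line: name --pt "numbers of a row" for each row, then --argument value for the rest. servo_tool: Moves the arm, as the interface text tells. Its arguments: {"type":"object","properties":{"targets":{"type":"array","items":{"type":"array","items":{"type":"number"}}}},"required":["targets"]}

```bash
ls; mkdir -p pics
python3 - <<'E'
from station import r
import cv2,numpy as np
for n in("side","top"):
    c=r.capture(n); cv2.imwrite(f"pics/{n}0.png",c["pixels"][:,:,::-1])
    print(n,c["fx"],c["fy"],c["cx"],c["cy"],c["dist_coeffs"]);print(np.round(c["world_from_camera"],3))
s=r.sense();print(s)
E
```

```text
pics
side 430.62968893421873 430.62968893421873 278.6164446418704 215.08799715871788 [0.01076141 0.         0.         0.         0.        ]
[[ 0.886 -0.351  0.303  0.054]
 [-0.463 -0.663  0.588 -0.726]
 [-0.006 -0.661 -0.75   1.13 ]
 [ 0.     0.     0.     1.   ]]
top 406.94488485677795 406.94488485677795 282.9635176954091 213.69800321742292 [-0.07497853  0.          0.          0.          0.        ]
[[ 0.028 -0.989  0.148  0.314]
 [-1.    -0.029 -0.003  0.078]
 [ 0.008 -0.148 -0.989  1.091]
 [ 0.     0.     0.     1.   ]]
{'time_s': 0.1, 'joints': array([ 8.60346456e+01,  2.20847378e+01,  3.88053036e-01, -2.51573563e-02,
       -6.84142533e+01, -1.48178891e+01]), 'joint_velocities': array([-0.02780373, -0.05666667,  0.21201278,  0.09208482,  0.0576869 ,
        0.00446244]), 'effort': array([-3.34534880e-04, -3.91693568e+01,  1.87933713e+01,  4.23186734e+00,
        1.34504575e-02, -6.90298702e-05]), 'tcp_pos': array([0.20104876, 0.59123261, 0.23858948]), 'ee_rot': array([[ 9.46691344e-01, -3.22141594e-01, -5.41202404e-04],
       [-3.22142033e-01, -9.46689436e-01, -1.90333139e-03],
       [ 1.00791607e-04,  1.97621139e-03, -9.99998042e-01]]), 'wrist_force': array([-0.21658128,  0.36854807, -0.3280872 ]), 'moment': array([-0.02575252, -0.06046053,  0.00629919]), 'gripper_force': 0.0, 'gripper_width': 0.9960681224068858}
```

View pics/top0.png

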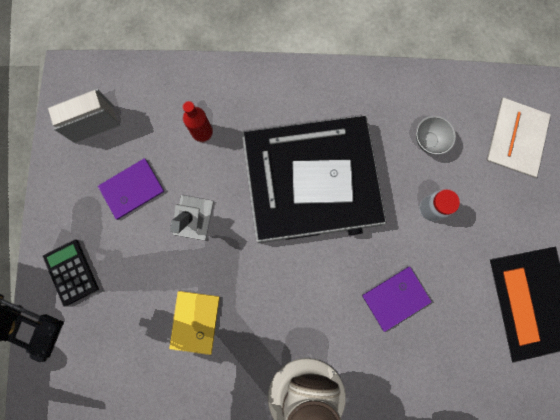

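View pics/side0.png

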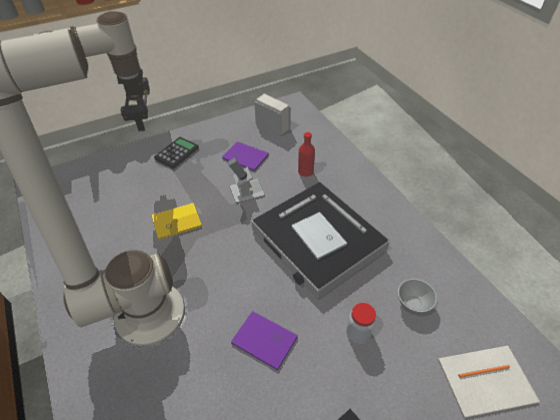

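The top view shows the plate as the white slab on the black hob at about (323,181), with the ring at (334,173). The rails are at (307,136) and (268,180). The stand with the probe leaning in it is at (193,217), the sauce bottle at (197,122), the bowl at (436,135) and the jar at (445,203).

Things shaped like the plate, in the top view:
- Purple slabs at (131,188) and (397,298).
- A yellow slab with a ring at (195,322).
- The bare aluminium slab on the hob at (323,181). This is the one meant, because only it is aluminium-coloured and lies on the hob.

Next I'll measure, and make one enlarged crop to confirm.

```bash
cat > h.py <<'E'
from station import r
import cv2,numpy as np
def cam(n):
    c=r.capture(n); c["K"]=np.array([[c["fx"],0,c["cx"]],[0,c["fy"],c["cy"]],[0,0,1]]); c["d"]=np.array(c["dist_coeffs"]); c["T"]=np.array(c["world_from_camera"]); c["bgr"]=c["pixels"][:,:,::-1].copy(); return c
def rays(c,p):
    u=cv2.undistortPoints(np.asarray(p,float).reshape(-1,1,2),c["K"],c["d"]).reshape(-1,2)
    return c["T"][:3,3],np.c_[u,np.ones(len(u))]@c["T"][:3,:3].T
def onz(c,p,z):
    o,d=rays(c,p); return (o+d*((z-o[2])/d[:,2])[:,None])[:,:2]
def pix(c,P):
    T=np.linalg.inv(c["T"]); return cv2.projectPoints(np.asarray(P,float).reshape(-1,1,3),cv2.Rodrigues(T[:3,:3])[0],T[:3,3],c["K"],c["d"])[0].reshape(-1,2)
def two(ca,pa,cb,pb):
    o1,d1=rays(ca,[pa]);o2,d2=rays(cb,[pb]);d1=d1[0];d2=d2[0]
    s=np.linalg.lstsq(np.c_[d1,-d2],o2-o1,rcond=None)[0];a=o1+s[0]*d1;b=o2+s[1]*d2
    return (a+b)/2,np.linalg.norm(a-b)
def blobs(c,m,z,amin=60):
    out=[]
    for k in cv2.findContours(m.astype(np.uint8),cv2.RETR_EXTERNAL,cv2.CHAIN_APPROX_NONE)[0]:
        if cv2.contourArea(k)<amin: continue
        q=onz(c,k.reshape(-1,2),z)*1000; rc=cv2.minAreaRect(q.astype(np.float32))
        out.append((k.reshape(-1,2).mean(0).round(),np.round(rc[0],1),np.round(rc[1],1),round(rc[2],2),np.round(cv2.boxPoints(rc))))
    return out
E
python3 - <<'E'
from h import *
C={n:cam(n) for n in("top","side")}
roi={"top":(250,112,130,118),"side":(262,190,115,85)}
for n,c in C.items():
    g=c["bgr"].max(2); x,y,w,h=roi[n]; m=np.zeros(g.shape,bool); m[y:y+h,x:x+w]=g[y:y+h,x:x+w]>105
    for z in(.070,.072):
        print(n,z)
        for b in blobs(c,m,z): print(b[:4], b[4].tolist())
c=C["top"]["bgr"]; a=cv2.resize(c[110:245,240:395],None,fx=3.2,fy=3.2,interpolation=2); b=cv2.resize(c[185:250,160:225],None,fx=4.5,fy=4.5,interpolation=2)
s=C["side"]["bgr"]; e=cv2.resize(s[145:210,215:280],None,fx=4.5,fy=4.5,interpolation=2)
o=np.zeros((600,800,3),np.uint8); o[:432,:496]=a; o[:292,500:792]=b; o[300:592,500:792]=e; cv2.imwrite("pics/crop1.png",o)
E
```

```text
top 0.07
(array([251., 207.]), array([486.4, 151.2]), array([121.5,  15.2]), 2.29) [[425.0, 156.0], [426.0, 141.0], [547.0, 146.0], [547.0, 161.0]]
(array([322., 181.]), array([555.4, -24.7]), array([110.8, 151.7]), 1.86) [[498.0, 49.0], [502.0, -102.0], [613.0, -99.0], [608.0, 53.0]]
(array([269., 179.]), array([556.8, 114.1]), array([149.9,  12.7]), 9.79) [[482.0, 108.0], [484.0, 95.0], [632.0, 121.0], [630.0, 133.0]]
(array([307., 136.]), array([675.7,  16.7]), array([ 13.2, 197.5]), 9.85) [[652.0, 113.0], [686.0, -82.0], [699.0, -79.0], [665.0, 115.0]]
(array([315., 117.]), array([718.9,  -3.2]), array([ 47.4, 343.3]), 1.95) [[689.0, 168.0], [701.0, -176.0], [748.0, -174.0], [737.0, 169.0]]
top 0.072
(array([251., 207.]), array([486.1, 151.1]), array([121.3,  15.1]), 2.29) [[425.0, 156.0], [426.0, 141.0], [547.0, 146.0], [546.0, 161.0]]
(array([322., 181.]), array([554.9, -24.5]), array([110.6, 151.4]), 1.86) [[497.0, 49.0], [502.0, -102.0], [613.0, -98.0], [608.0, 53.0]]
(array([269., 179.]), array([556.3, 114. ]), array([149.6,  12.7]), 9.79) [[481.0, 108.0], [484.0, 95.0], [63
[... 1565 characters left out ...]
, 70.0]]
(array([318., 235.]), array([555.7, -23.5]), array([114.1, 152.9]), 3.0) [[495.0, 50.0], [503.0, -103.0], [617.0, -97.0], [609.0, 56.0]]
(array([297., 205.]), array([557.2, 113.8]), array([150. ,  15.5]), 9.71) [[482.0, 109.0], [485.0, 94.0], [632.0, 119.0], [630.0, 134.0]]
(array([345., 214.]), array([675.4,  16.3]), array([ 15.4, 202.2]), 9.7) [[651.0, 115.0], [685.0, -85.0], [700.0, -82.0], [666.0, 117.0]]
(array([360., 203.]), array([720.8,   9.5]), array([174.3, 158.3]), 62.06) [[610.0, -30.0], [750.0, -105.0], [832.0, 49.0], [692.0, 124.0]]
(array([278., 197.]), array([522. , 153.3]), array([106.4, 141.6]), 62.09) [[434.0, 139.0], [560.0, 73.0], [609.0, 167.0], [484.0, 233.0]]
```

View pics/crop1.png

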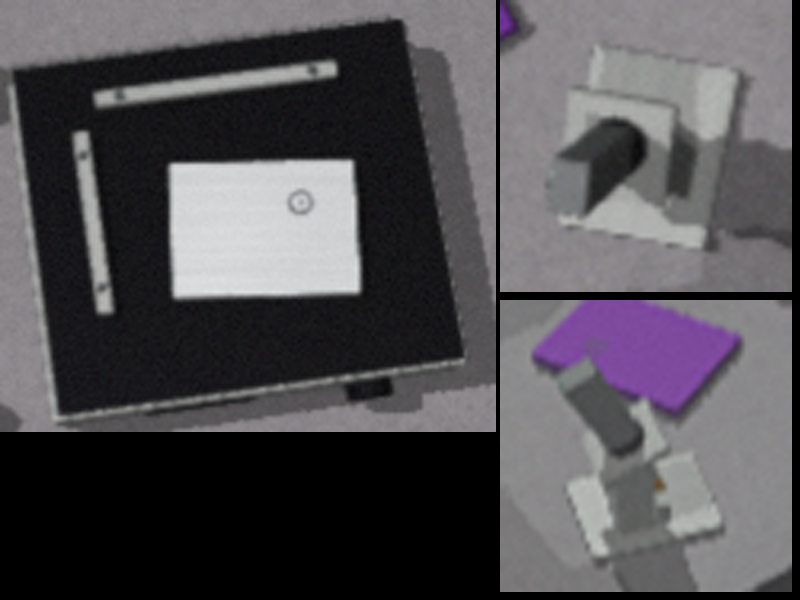

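The crop confirms it: the bare aluminium plate lies on the hob with the engraved ring at crop pixel (301,202), and the thermometer leans in its stand with the handle towards the lower left. From the measurements, the hob is at (572,0) mm with a yaw of 9.8°, and the plate is at (555,-24) mm with a yaw of about 2°. Home works out at (611,42) mm. I'll move behind the plate's near edge.

Request:
servo_tool --pt "0.54 -1.25 0 0.1 0" --pt "1.08 -2.5 0 0.2 0" --pt "1.62 -3.75 0 0.3 0" --pt "2.16 -5.0 0 0.4 0" --pt "2.7 -6.25 0 0.5 0"

```text
time_s: 0.62
tcp_pos: [0.2825, 0.4022, 0.2393]
ee_rot: [[0.984, 0.177, -0.0], [0.177, -0.984, -0.0], [-0.0, 0.0, -1.0]]
wrist_force: [-0.0, 0.2, 0.2]
gripper_width: 0.707
gripper_force: 0.0
```

Request:
servo_tool --pt "0.54 -1.25 0 0 0" --pt "1.08 -2.5 0 0 0" --pt "1.62 -3.75 0 0 0" --pt "2.16 -5.0 0 0 0" --pt "2.7 -6.25 0 0 0"

```text
time_s: 1.03
tcp_pos: [0.3633, 0.2147, 0.2398]
ee_rot: [[0.985, 0.172, 0.0], [0.172, -0.985, 0.001], [0.0, -0.0, -1.0]]
wrist_force: [1.5, 0.0, -0.5]
gripper_width: 0.322
gripper_force: 0.0
```

Request:
servo_tool --pt "0.54 -1.25 0 0 0" --pt "1.08 -2.5 0 0 0" --pt "1.62 -3.75 0 0 0" --pt "2.16 -5.0 0 0 0" --pt "2.7 -6.25 0 0 0"

```text
time_s: 1.45
tcp_pos: [0.4444, 0.0272, 0.2398]
ee_rot: [[0.985, 0.172, 0.001], [0.172, -0.985, 0.0], [0.001, -0.0, -1.0]]
wrist_force: [0.7, 0.4, 0.2]
gripper_width: 0.022
gripper_force: 0.0
```

Request:
servo_tool --pt "0.5 -1.0 0 0 0" --pt "0.9 -2.0 -0.5 0 0" --pt "0.9 -2.0 -1.5 0 0" --pt "0.9 -2.0 -2.5 0 0" --pt "0.9 -2.0 -3.0 0 0"

```text
time_s: 1.87
tcp_pos: [0.4691, -0.032, 0.1463]
ee_rot: [[0.986, 0.168, -0.005], [0.168, -0.986, -0.0], [-0.005, -0.001, -1.0]]
wrist_force: [-1.0, 0.2, -0.3]
gripper_width: 0.005
gripper_force: 0.0
```

Request:
servo_tool --pt "0 0 -1.0 0 0" --pt "0 0 -1.8 0 0" --pt "0 0 -2.2 0 0" --pt "0 0 -2.3 0 0" --pt "0 0 -2.3 0 0"

```text
time_s: 2.28
tcp_pos: [0.4707, -0.0309, 0.0798]
ee_rot: [[0.985, 0.171, -0.002], [0.171, -0.985, -0.001], [-0.002, 0.0, -1.0]]
wrist_force: [0.2, -0.8, 0.3]
gripper_width: 0.004
gripper_force: 0.0
```

Request:
servo_tool --pt "0.24 0.04 0 0 0" --pt "0.48 0.08 0 0 0" --pt "0.72 0.12 0 0 0" --pt "0.96 0.17 0 0 0" --pt "1.2 0.21 0 0 0"

```text
time_s: 2.7
tcp_pos: [0.5072, -0.0246, 0.0809]
ee_rot: [[0.985, 0.171, -0.001], [0.171, -0.985, -0.0], [-0.001, -0.0, -1.0]]
wrist_force: [-3.6, 0.2, 2.4]
gripper_width: 0.003
gripper_force: 2.0
```

Request:
servo_tool --pt "0.22 0.04 0 0 0" --pt "0.44 0.08 0 0 0" --pt "0.66 0.11 0 0 0" --pt "0.88 0.15 0 0 0" --pt "1.0 0.17 0 0 0"

```text
time_s: 3.12
tcp_pos: [0.5385, -0.0191, 0.0806]
ee_rot: [[0.985, 0.171, 0.001], [0.171, -0.985, 0.0], [0.001, 0.0, -1.0]]
wrist_force: [-4.0, -0.4, 2.0]
gripper_width: 0.006
gripper_force: 1.8
```

```bash
cat >> h.py <<'E'
HO=np.array([572.4,-.1]);HY=np.radians(9.8)
def hob(q):
    c,s=np.cos(HY),np.sin(HY); return (np.asarray(q)-HO)@np.array([[c,-s],[s,c]])
def plate(n="top"):
    c=cam(n); x,y,w,h={"top":(250,112,130,118),"side":(262,190,115,85)}[n]
    g=c["bgr"].max(2); m=np.zeros(g.shape,bool); m[y:y+h,x:x+w]=g[y:y+h,x:x+w]>105
    for b in blobs(c,m,.072,150): print(n,b[0],b[1],b[2],b[3],"hob",hob(b[1]).round(1),hob(b[4]).round(1).tolist())
    return c
E
python3 - <<'E'
from h import *
s=r.sense(); print(s["tcp_pos"],hob(s["tcp_pos"][:2]*1000),s["wrist_force"])
c=plate("top"); d=plate("side")
cv2.imwrite("pics/p1.png",np.hstack([cv2.resize(c["bgr"][105:245,235:395],None,fx=2.5,fy=2.5),cv2.resize(d["bgr"][150:290,235:395],None,fx=2.5,fy=2.5)]))
E
```

```text
[ 0.53849431 -0.01914153  0.08055299] [-36.65197916 -12.99260238] [-4.03768832 -0.41359939  1.95203102]
top [264. 189.] [536.2 116.5] [220.3  88.2] 2.32 hob [-15.8 121.1] [[-119.7, 179.1], [-130.7, 91.7], [87.6, 63.1], [98.7, 150.5]]
top [301. 156.] [620.7  26.1] [124.3 122.6] 15.25 hob [52.1 17.6] [[-15.2, 72.8], [-3.8, -49.0], [119.9, -37.9], [108.6, 84.8]]
top [315. 117.] [718.1  -3.1] [ 47.3 342.7] 1.95 hob [143.1 -27.8] [[143.3, 144.8], [96.0, -194.1], [143.4, -201.3], [190.0, 138.8]]
side [270. 265.] [383.2 -52.1] [93.2 70.2] 63.87 hob [-195.3  -19. ] [[-251.3, -36.7], [-194.3, -76.9], [-139.8, -2.1], [-196.6, 39.1]]
side [343. 224.] [616.2  -7.6] [142.9 172.1] 8.38 hob [ 41.9 -14.8] [[-27.4, 72.8], [-31.7, -98.9], [110.8, -102.3], [115.1, 69.5]]
side [360. 203.] [719.2  22.4] [176.1 149.9] 53.91 hob [148.5  -2.8] [[33.3, -10.7], [137.5, -118.0], [264.2, 4.2], [159.1, 112.7]]
side [277. 197.] [521.3 156. ] [106.5 134.7] 63.86 hob [-23.8 162.5] [[-109.9, 159.1], [-0.7, 80.4], [61.8, 166.0], [-47.4, 244.7]]
```

View pics/p1.png

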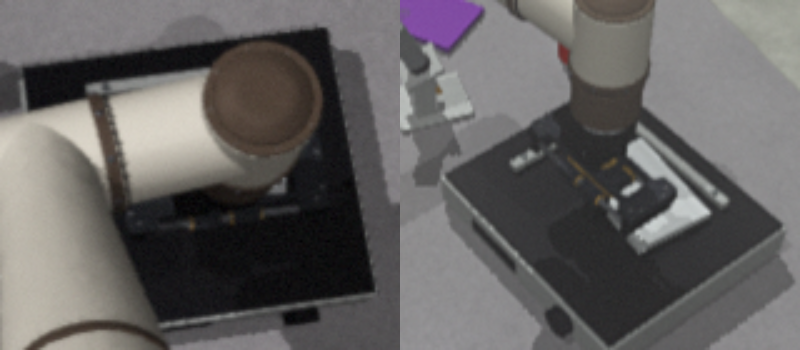

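The side crop shows the plate sliding towards the far rail, with a gap of about 15 mm left. In the top view the arm hides the plate. I'll keep pushing slowly and watch the force.

Request:
servo_tool --pt "0.1 0.02 0 0 0" --pt "0.2 0.03 0 0 0" --pt "0.3 0.05 0 0 0" --pt "0.36 0.06 0 0 0" --pt "0.4 0.07 0 0 0"

```text
time_s: 3.63
tcp_pos: [0.5447, -0.0186, 0.0799]
ee_rot: [[0.985, 0.17, -0.011], [0.17, -0.985, -0.002], [-0.011, 0.0, -1.0]]
wrist_force: [-13.7, -2.8, 9.9]
gripper_width: 0.0
gripper_force: 6.6
```

Request:
servo_tool --pt "0.03 0.005 0 0 0" --pt "0.06 0.01 0 0 0" --pt "0.08 0.014 0 0 0" --pt "0.1 0.017 0 0 0" --pt "0.1 0.017 0 0 0"

```text
time_s: 4.05
tcp_pos: [0.5454, -0.0188, 0.0798]
ee_rot: [[0.985, 0.169, -0.016], [0.169, -0.986, -0.003], [-0.016, 0.001, -1.0]]
wrist_force: [-14.9, -3.3, 12.2]
gripper_width: 0.002
gripper_force: 7.8
```

Request:
servo_tool --pt "-0.5 -0.09 0 0 0" --pt "-1.0 -0.17 0 0 0" --pt "-1.0 -0.17 0.7 0 0" --pt "-1.0 -0.17 1.6 0 0" --pt "-1.0 -1.0 2.0 0 0"

```text
time_s: 4.47
tcp_pos: [0.5261, -0.0445, 0.1442]
ee_rot: [[0.984, 0.177, 0.01], [0.177, -0.984, 0.001], [0.01, 0.001, -1.0]]
wrist_force: [0.4, 0.1, 0.5]
gripper_width: 0.002
gripper_force: 0.0
```

Request:
servo_tool --pt "0 -1.2 0 0 0" --pt "0.7 -2.2 0 0 0" --pt "1.7 -3.0 0 0 0" --pt "2.8 -3.0 0 0 0" --pt "3.77 -3.0 0 0 0"

```text
time_s: 4.88
tcp_pos: [0.6385, -0.1387, 0.1412]
ee_rot: [[0.986, 0.169, 0.005], [0.169, -0.986, -0.0], [0.005, 0.001, -1.0]]
wrist_force: [0.5, -0.3, 0.1]
gripper_width: 0.002
gripper_force: 0.0
```

Run:
```python
from h import *
s=r.sense(); print(s["tcp_pos"],hob(s["tcp_pos"][:2]*1000),s["wrist_force"])
c=plate("top"); d=plate("side")
cv2.imwrite("pics/p2.png",np.hstack([cv2.resize(c["bgr"][105:245,235:395],None,fx=2.5,fy=2.5),cv2.resize(d["bgr"][150:290,235:395],None,fx=2.5,fy=2.5)]))
```

```text
[ 0.63850287 -0.13869856  0.14119229] [  41.54749626 -147.82745356] [ 0.51575204 -0.31296209  0.07015407]
top [331. 207.] [501.1 -49.1] [139.9 187.4] 1.6 hob [-78.6 -36.1] [[-134.0, 66.9], [-161.0, -119.2], [-22.4, -139.1], [3.7, 47.2]]
top [316. 147.] [649.7  -3.3] [198.7 176.8] 15.33 hob [ 75.6 -16.3] [[-31.2, 62.3], [-15.0, -114.0], [183.2, -94.5], [165.8, 81.1]]
top [267. 119.] [715.1 118.1] [ 44.5 100.4] 1.67 hob [160.7  92.2] [[145.5, 145.5], [131.2, 45.4], [175.9, 39.7], [190.0, 138.8]]
side [270. 265.] [357.2 -56.3] [ 56.1 116.6] 9.16 hob [-221.6  -18.8] [[-249.2, 40.1], [-250.1, -76.5], [-194.3, -76.9], [-192.5, 39.4]]
side [333. 222.] [618.9   9.5] [130.9 207.8] 4.12 hob [47.5  1.5] [[-7.6, 111.0], [-28.1, -95.5], [102.7, -108.0], [123.2, 98.6]]
side [278. 197.] [522.  153.3] [106.4 141.6] 62.09 hob [-23.6 159.7] [[-112.7, 160.6], [0.2, 74.1], [64.5, 158.4], [-47.4, 244.7]]
```

View pics/p2.png

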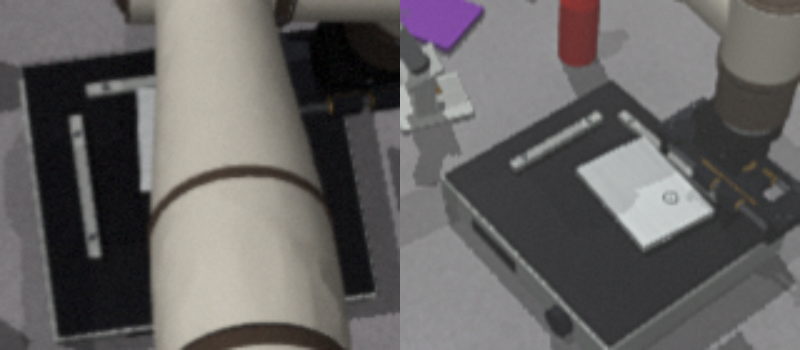

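The side crop shows the plate touching the far rail, with corners at about (306,219), (332,250) and (361,234). Its -y edge is free, so I'll work out where those corners are.

Run:
```python
from h import *
c=cam("side"); print(hob(onz(c,[(306.2,218.8),(332.2,249.6),(360.6,234),(331,204)],.072)*1000).round(1))
```

```text
[[ -10.6   50.6]
 [ -27.6  -93.7]
 [  84.3 -102.7]
 [  97.1   50.3]]
```

The plate is still turned about 6° to the hob, and the +y corner is at the rail. Pushing the -y edge forward of the plate's centre will turn it square and slide it to the side rail.

Request:
servo_tool --pt "0.4 0.2 0 0 0" --pt "0.74 0.36 -0.4 0 0" --pt "0.74 0.36 -1.2 0 0" --pt "0.74 0.36 -1.8 0 0" --pt "0.74 0.36 -1.93 0 0"

```text
time_s: 5.45
tcp_pos: [0.6553, -0.1253, 0.0793]
ee_rot: [[0.985, 0.171, -0.005], [0.171, -0.985, 0.001], [-0.005, -0.002, -1.0]]
wrist_force: [0.1, 0.0, -0.3]
gripper_width: 0.005
gripper_force: 0.0
```

Request:
servo_tool --pt "-0.04 0.23 0 0 0" --pt "-0.08 0.46 0 0 0" --pt "-0.12 0.69 0 0 0" --pt "-0.16 0.92 0.02 0 0" --pt "-0.2 1.15 0.03 0 0"

```text
time_s: 5.87
tcp_pos: [0.6523, -0.0908, 0.0851]
ee_rot: [[0.985, 0.172, 0.003], [0.172, -0.985, -0.0], [0.003, 0.001, -1.0]]
wrist_force: [1.5, -2.6, -0.2]
gripper_width: 0.01
gripper_force: 1.0
```

Request:
servo_tool --pt "-0.04 0.23 0 0 0" --pt "-0.08 0.46 0 0 0" --pt "-0.12 0.69 0.02 0 0" --pt "-0.16 0.92 0.02 0 0" --pt "-0.19 1.1 0.03 0 0"

```text
time_s: 6.28
tcp_pos: [0.6458, -0.0578, 0.0848]
ee_rot: [[0.985, 0.172, 0.0], [0.172, -0.985, -0.0], [0.0, 0.0, -1.0]]
wrist_force: [1.5, -2.9, 1.3]
gripper_width: 0.006
gripper_force: 1.5
```

Run:
```python
from h import *
s=r.sense(); print(s["tcp_pos"],hob(s["tcp_pos"][:2]*1000),s["wrist_force"])
d=plate("side")
cv2.imwrite("pics/p3.png",cv2.resize(d["bgr"][160:280,245:395],None,fx=5,fy=5))
```

```text
[ 0.6458366  -0.0578374   0.08479045] [ 62.53755089 -69.3944968 ] [ 1.51364453 -2.93448487  1.31868715]
side [270. 265.] [357.  -56.5] [ 55.8 116.7] 9.53 hob [-221.9  -18.9] [[-249.4, 39.1], [-250.2, -77.4], [-194.3, -76.9], [-193.5, 39.6]]
side [321. 221.] [594.7  18.3] [114.  153.5] 12.15 hob [25.1 14.3] [[-34.9, 88.3], [-28.9, -64.9], [85.6, -60.3], [78.6, 93.1]]
side [372. 202.] [781.1  13.8] [117.   39.7] 53.91 hob [208.  -21.8] [[152.6, -48.6], [180.2, -76.7], [264.2, 4.2], [235.7, 33.5]]
side [278. 197.] [524.4 154.5] [106.5 141.6] 63.86 hob [-21.  160.5] [[-109.9, 159.1], [4.7, 76.4], [67.2, 162.0], [-47.4, 244.7]]
```

View pics/p3.png

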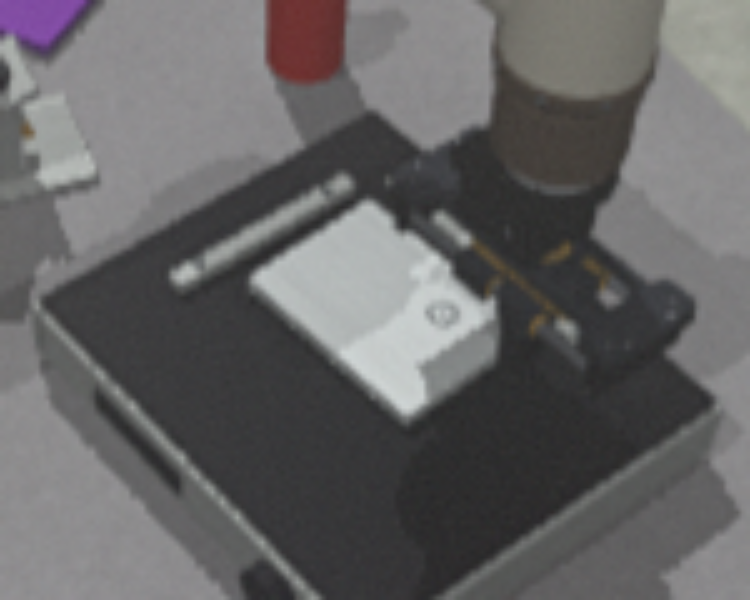

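The crop shows the plate nearly square, at yaw +2° in the hob frame with its centre at (25,14) mm. It has moved away from the far rail, and still needs +20 mm in x and +21 mm in y. Next is an x push near the middle of the near edge.

Request:
servo_tool --pt "0.05 -0.3 0 0 0" --pt "0.1 -0.6 0.3 0 0" --pt "0.1 -0.6 1.2 0 0" --pt "-0.6 -0.3 1.8 0 0" --pt "-1.7 0.2 2.0 0 0"

```text
time_s: 6.75
tcp_pos: [0.5981, -0.0541, 0.1473]
ee_rot: [[0.986, 0.169, 0.007], [0.169, -0.986, -0.0], [0.007, 0.001, -1.0]]
wrist_force: [-0.3, 2.5, 0.9]
gripper_width: 0.006
gripper_force: 0.0
```

Request:
servo_tool --pt "-1.1 0.7 0 0 0" --pt "-2.1 1.5 0 0 0" --pt "-2.8 2.05 0 0 0" --pt "-2.81 2.05 -0.8 0 0" --pt "-2.81 2.05 -1.5 0 0"

```text
time_s: 7.17
tcp_pos: [0.5102, 0.0094, 0.1009]
ee_rot: [[0.985, 0.172, 0.003], [0.172, -0.985, 0.002], [0.004, -0.001, -1.0]]
wrist_force: [0.6, -0.3, -0.4]
gripper_width: 0.005
gripper_force: 0.0
```

Request:
servo_tool --pt "0 0 -0.3 0 0" --pt "0 0 -0.52 0 0" --pt "0.2 0.03 -0.52 0 0" --pt "0.4 0.07 -0.52 0 0" --pt "0.6 0.1 -0.52 0 0"

```text
time_s: 7.58
tcp_pos: [0.5294, 0.0118, 0.0845]
ee_rot: [[0.985, 0.171, -0.0], [0.171, -0.985, -0.0], [-0.0, 0.0, -1.0]]
wrist_force: [-2.5, 0.2, 2.1]
gripper_width: 0.004
gripper_force: 1.7
```

Request:
servo_tool --pt "0.13 0.02 0 0 0" --pt "0.26 0.04 0.01 0 0" --pt "0.39 0.07 0.02 0 0" --pt "0.52 0.09 0.03 0 0" --pt "0.58 0.1 0.04 0 0"

```text
time_s: 8.0
tcp_pos: [0.5464, 0.0152, 0.0849]
ee_rot: [[0.985, 0.171, 0.0], [0.171, -0.985, 0.0], [0.0, -0.0, -1.0]]
wrist_force: [-3.4, 1.2, -1.8]
gripper_width: 0.003
gripper_force: 2.0
```

Request:
servo_tool --pt "0.04 0.007 0.01 0 0" --pt "0.08 0.014 0.02 0 0" --pt "0.12 0.02 0.03 0 0" --pt "0.16 0.027 0.04 0 0" --pt "0.2 0.034 0.05 0 0"

```text
time_s: 8.42
tcp_pos: [0.5469, 0.0152, 0.0849]
ee_rot: [[0.985, 0.17, -0.012], [0.17, -0.985, -0.002], [-0.012, -0.0, -1.0]]
wrist_force: [-11.6, 1.6, 1.7]
gripper_width: 0.004
gripper_force: 5.6
```

Request:
servo_tool --pt "0.05 0.01 0.02 0 0" --pt "0.05 0.01 0.02 0 0" --pt "-0.6 -0.1 0 0 0" --pt "-0.6 -0.1 1.0 0 0" --pt "-0.6 -0.1 1.9 0 0"

```text
time_s: 8.83
tcp_pos: [0.5337, 0.0128, 0.1437]
ee_rot: [[0.985, 0.172, -0.0], [0.172, -0.985, -0.001], [-0.0, 0.001, -1.0]]
wrist_force: [2.3, 1.2, 0.7]
gripper_width: 0.002
gripper_force: 0.0
```

Request:
servo_tool --pt "0.4 -1.0 0 0 0" --pt "1.2 -2.0 0 0 0" --pt "2.1 -2.9 0 0 0" --pt "3.0 -3.3 0 0 0" --pt "3.42 -3.3 -0.4 0 0"

```text
time_s: 9.25
tcp_pos: [0.6427, -0.089, 0.135]
ee_rot: [[0.985, 0.169, 0.012], [0.169, -0.986, -0.001], [0.012, 0.003, -1.0]]
wrist_force: [0.0, 0.9, 0.4]
gripper_width: 0.001
gripper_force: 0.0
```

Request:
servo_tool --pt "0 0 -0.8 0 0" --pt "0 0 -1.4 0 0" --pt "0 0 -1.6 0 0" --pt "-0.03 0.15 -1.6 0 0" --pt "-0.05 0.3 -1.6 0 0"

```text
time_s: 9.67
tcp_pos: [0.6361, -0.0768, 0.0844]
ee_rot: [[0.985, 0.172, 0.002], [0.172, -0.985, -0.0], [0.002, 0.001, -1.0]]
wrist_force: [0.2, -0.5, 1.3]
gripper_width: 0.008
gripper_force: 0.0
```

Request:
servo_tool --pt "-0.03 0.18 0 0 0" --pt "-0.06 0.36 0 0 0" --pt "-0.09 0.54 0 0 0" --pt "-0.12 0.66 0.01 0 0" --pt "-0.13 0.75 0.02 0 0"

```text
time_s: 10.08
tcp_pos: [0.6316, -0.0542, 0.0852]
ee_rot: [[0.985, 0.172, 0.002], [0.172, -0.985, -0.001], [0.002, 0.001, -1.0]]
wrist_force: [1.2, -2.8, 0.8]
gripper_width: 0.007
gripper_force: 1.6
```

Run:
```python
from h import *
s=r.sense(); print(s["tcp_pos"],hob(s["tcp_pos"][:2]*1000),s["wrist_force"])
d=plate("side")
cv2.imwrite("pics/p4.png",cv2.resize(d["bgr"][160:280,245:395],None,fx=5,fy=5))
```

```text
[ 0.63155429 -0.05416102  0.08519339] [ 49.08940263 -63.34077693] [ 1.19601512 -2.78623552  0.75899671]
side [270. 265.] [383.2 -52.1] [93.2 70.2] 63.87 hob [-195.3  -19. ] [[-251.3, -36.7], [-194.3, -76.9], [-139.8, -2.1], [-196.6, 39.1]]
side [321. 218.] [597.2  24.8] [ 87.9 159.3] 7.87 hob [28.7 20.3] [[-12.3, 101.7], [-17.5, -57.8], [70.3, -60.7], [75.5, 98.7]]
side [370. 203.] [772.2  15.5] [124.9  56.1] 53.91 hob [199.5 -18.6] [[135.5, -41.6], [174.1, -82.7], [264.2, 4.2], [224.5, 44.5]]
side [278. 197.] [524.4 154.5] [106.5 141.6] 63.86 hob [-21.  160.5] [[-109.9, 159.1], [4.7, 76.4], [67.2, 162.0], [-47.4, 244.7]]
```

Request:
servo_tool --pt "-0.02 0.1 0 0 0" --pt "-0.04 0.2 0 0 0" --pt "-0.05 0.28 0.01 0 0" --pt "-0.06 0.34 0.02 0 0" --pt "-0.07 0.4 0.03 0 0"

```text
time_s: 10.55
tcp_pos: [0.6288, -0.0424, 0.0849]
ee_rot: [[0.985, 0.171, -0.0], [0.171, -0.985, 0.0], [-0.0, -0.0, -1.0]]
wrist_force: [2.0, -2.7, 0.5]
gripper_width: 0.009
gripper_force: 1.6
```

Request:
servo_tool --pt "-0.01 0.05 0.01 0 0" --pt "-0.02 0.1 0.01 0 0" --pt "-0.02 0.14 0.02 0 0" --pt "-0.03 0.17 0.02 0 0" --pt "-0.03 0.2 0.03 0 0"

```text
time_s: 10.97
tcp_pos: [0.6281, -0.0412, 0.0856]
ee_rot: [[0.985, 0.171, -0.002], [0.171, -0.985, -0.006], [-0.003, 0.006, -1.0]]
wrist_force: [4.3, -23.0, -2.0]
gripper_width: 0.004
gripper_force: 11.5
```

Request:
servo_tool --pt "0.05 -0.3 0 0 0" --pt "0.1 -0.6 0 0 0" --pt "0.1 -0.6 1.0 0 0" --pt "-0.2 -0.4 1.9 0 0" --pt "-1.2 0.3 1.9 0 0"

```text
time_s: 11.38
tcp_pos: [0.5981, -0.028, 0.1477]
ee_rot: [[0.985, 0.17, 0.013], [0.17, -0.985, 0.001], [0.012, 0.001, -1.0]]
wrist_force: [0.6, 1.8, 2.3]
gripper_width: 0.005
gripper_force: 0.0
```

Request:
servo_tool --pt "-1.0 0.7 0 0 0" --pt "-1.9 1.4 0 0 0" --pt "-2.26 1.89 0 0 0" --pt "-2.26 1.89 -0.9 0 0" --pt "-2.26 1.89 -1.7 0 0"

```text
time_s: 11.8
tcp_pos: [0.5241, 0.0313, 0.0927]
ee_rot: [[0.985, 0.173, 0.004], [0.173, -0.985, 0.003], [0.004, -0.002, -1.0]]
wrist_force: [-0.1, 0.2, -0.3]
gripper_width: 0.003
gripper_force: 0.0
```

Request:
servo_tool --pt "0 0 -0.28 0 0" --pt "0 0 -0.28 0 0" --pt "0.15 0.03 -0.28 0 0" --pt "0.3 0.05 -0.28 0 0" --pt "0.45 0.08 -0.27 0 0"

```text
time_s: 12.22
tcp_pos: [0.5394, 0.0319, 0.0851]
ee_rot: [[0.985, 0.171, 0.003], [0.171, -0.985, 0.001], [0.003, -0.0, -1.0]]
wrist_force: [0.3, 0.3, 1.0]
gripper_width: 0.006
gripper_force: 0.0
```

Request:
servo_tool --pt "0.06 0.01 0 0 0" --pt "0.12 0.02 0.01 0 0" --pt "0.18 0.03 0.02 0 0" --pt "0.24 0.04 0.03 0 0" --pt "0.28 0.05 0.04 0 0"

```text
time_s: 12.63
tcp_pos: [0.5437, 0.0324, 0.0845]
ee_rot: [[0.985, 0.17, -0.006], [0.17, -0.985, -0.001], [-0.006, 0.0, -1.0]]
wrist_force: [-7.6, -0.8, 4.0]
gripper_width: 0.002
gripper_force: 3.9
```

Request:
servo_tool --pt "-0.4 -0.07 0 0 0" --pt "-0.7 -0.12 0.3 0 0" --pt "-1.0 -0.5 1.5 0 0" --pt "-1.6 -1.2 2.3 0 0" --pt "-2.4 -2.0 3.0 0 0"

```text
time_s: 13.05
tcp_pos: [0.4765, -0.0265, 0.1772]
ee_rot: [[0.985, 0.174, 0.006], [0.174, -0.985, 0.0], [0.006, 0.001, -1.0]]
wrist_force: [1.2, -0.3, 0.2]
gripper_width: 0.007
gripper_force: 0.0
```

Request:
servo_tool --pt "-0.9 -0.9 0.3 0 0" --pt "-1.9 -1.8 0.6 0 30" --pt "-2.8 -2.8 0.9 0 50" --pt "-3.8 -3.7 1 0 60" --pt "-4.7 -4.7 1 0 60"

```text
time_s: 13.47
tcp_pos: [0.3329, -0.1688, 0.2066]
ee_rot: [[0.985, 0.173, 0.006], [0.173, -0.985, -0.001], [0.006, 0.002, -1.0]]
wrist_force: [-0.1, -0.3, -0.7]
gripper_width: 0.228
gripper_force: 0.0
```

Run:
```python
from h import *
s=r.sense(); print(s["tcp_pos"],s["wrist_force"])
c=plate("top"); d=plate("side")
a=cv2.resize(c["bgr"][110:245,160:395],None,fx=3.4,fy=3.4)[:, :800]; b=np.zeros((600-a.shape[0],a.shape[1],3),np.uint8)
# stand/probe crop for pixel picking
cv2.imwrite("pics/p5.png",a)
t=cv2.resize(c["bgr"][190:245,165:220],None,fx=7,fy=7,interpolation=2); e=cv2.resize(d["bgr"][150:205,218:273],None,fx=7,fy=7,interpolation=2)
cv2.imwrite("pics/p6.png",np.hstack([t,e]))
```

```text
[ 0.33289142 -0.16880553  0.20657714] [-0.0963505  -0.33328994 -0.68797143]
top [297. 160.] [590.  14.] [181.7 220.7] 9.89 hob [19.7 10.9] [[-70.9, 120.9], [-71.3, -99.2], [110.3, -99.1], [110.8, 121.0]]
top [315. 117.] [718.1  -3.1] [ 47.3 342.7] 1.95 hob [143.1 -27.8] [[143.3, 144.8], [96.0, -194.1], [143.4, -201.3], [190.0, 138.8]]
side [330. 216.] [618.2  18. ] [127.7 224.7] 9.7 hob [48.2 10. ] [[-15.8, 122.6], [-16.1, -102.7], [111.8, -102.4], [112.1, 122.8]]
side [360. 203.] [720.8   9.5] [174.3 158.3] 62.06 hob [147.9 -15.8] [[32.0, -35.9], [157.2, -133.6], [264.2, 4.2], [139.0, 101.9]]
side [275. 204.] [494.7 151.2] [138.6  91.3] 63.86 hob [-50.8 162.3] [[-128.7, 132.9], [-54.7, 79.6], [26.6, 191.4], [-47.4, 244.7]]
```

View pics/p6.png

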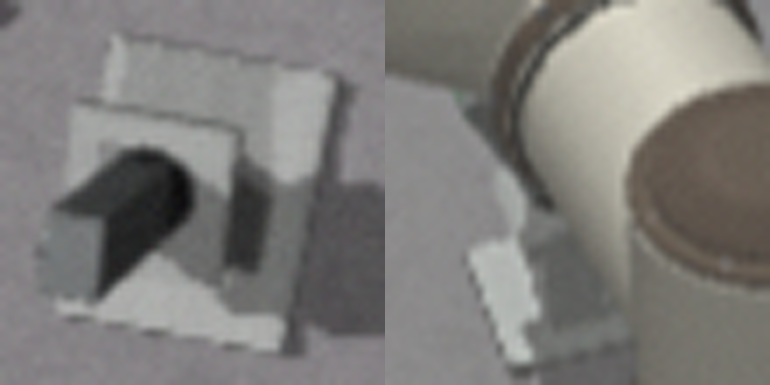

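The left crop (top view) shows the stand base with corners at about (181,195), (213,200), (205,240) and (173,235), and the handle's end face at about (175,226). In the right crop (side view) the arm hides the stand. I'll work out the stand and probe pose from these and the first pictures, and check that the plate's edges lie against both rails.

Run:
```python
from h import *
c=cam("top"); d=cam("side")
P,e=two(c,(175.4,226.1),d,(231.7,161.7)); print("handle end",P*1000,e*1000)
for z in(0.006,.01): 
    q=onz(c,[(181.4,195.4),(212.6,200.3),(205.4,240.3),(173.1,234.6)],z)*1000; rc=cv2.minAreaRect(q.astype(np.float32)); print(z,q.mean(0),rc, np.degrees(np.arctan2(*(q[0]-q[3])[::-1])),np.degrees(np.arctan2(*(q[1]-q[2])[::-1])))
s0=cv2.imread("pics/side0.png");t0=cv2.imread("pics/top0.png")
# plate edges
for n,c in(("top",c),("side",d)):
    g=c["bgr"].max(2);x,y,w,h={"top":(250,112,130,118),"side":(262,190,115,85)}[n];m=np.zeros(g.shape,np.uint8);m[y:y+h,x:x+w]=g[y:y+h,x:x+w]>105
    k=max(cv2.findContours(m,0,1)[0],key=lambda k:cv2.contourArea(k) if 280<k[:,0,0].mean()<345 else 0)
    q=hob(onz(c,k.reshape(-1,2),.072)*1000)
    a=q[(abs(q[:,0]+11)<10)&(q[:,1]>-30)&(q[:,1]<85)]; b=q[(abs(q[:,1]+40)<10)&(q[:,0]>0)&(q[:,0]<85)]
    print(n,"near edge slope deg,x@35",np.degrees(np.arctan(np.polyfit(a[:,1],a[:,0],1)[0])),np.polyval(np.polyfit(a[:,1],a[:,0],1),35)," -y edge slope,y@45",np.degrees(np.arctan(np.polyfit(b[:,0],b[:,1],1)[0])),np.polyval(np.polyfit(b[:,0],b[:,1],1),45))
```

```text
handle end [417.3716681  322.31584212 159.88398031] 0.0244045810221408
0.006 [459.17723927 316.17895181] ((459.4018859863281, 315.63470458984375), (88.89334869384766, 109.94019317626953), 81.82018280029297) -8.216199662484208 -7.087573538924102
0.01 [458.64251929 315.30012311] ((458.8663330078125, 314.7579040527344), (88.565673828125, 109.53495788574219), 81.8201904296875) -8.216199662484202 -7.087573538924125
top near edge slope deg,x@35 -0.02266233018658549 -10.67182399962042  -y edge slope,y@45 0.003014165705481973 -40.2242123882228
side near edge slope deg,x@35 -0.09639085375464561 -10.589588107202713  -y edge slope,y@45 -0.04109796631828383 -41.08098191248965
```

View pics/p5.png

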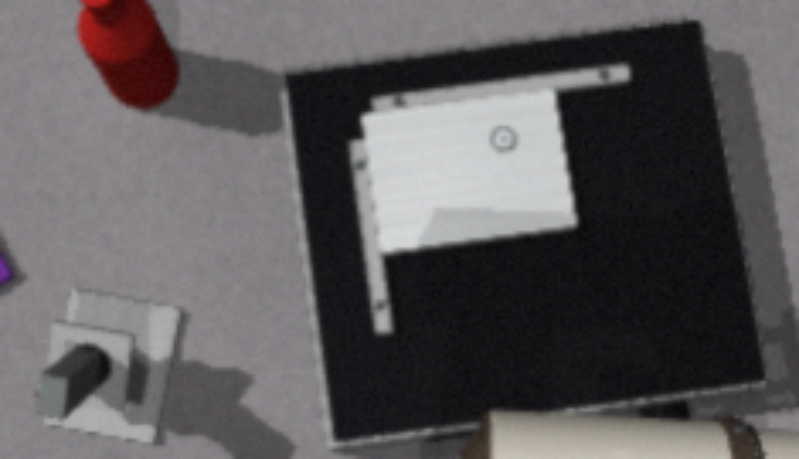

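The crop p5 shows the plate against both rails, with the ring at about (308,151). Edge fits agree to within 0.1° and about 1 mm of home. The stand is at (451,318) mm with a yaw of about -8°, so the handle grasp point is at (427,321,135) mm. I'll go there.

Request:
servo_tool --pt "0.25 1.3 0.3 -0.06 75" --pt "0.5 2.6 0.6 -0.12 75" --pt "0.75 3.9 0.9 -0.18 75" --pt "1.0 5.2 1.1 -0.24 75" --pt "1.25 6.5 1.2 -0.31 75"

```text
time_s: 14.08
tcp_pos: [0.3722, 0.0306, 0.2425]
ee_rot: [[0.99, -0.138, 0.004], [-0.138, -0.99, 0.002], [0.004, -0.002, -1.0]]
wrist_force: [1.8, -1.3, -0.4]
gripper_width: 0.782
gripper_force: 0.0
```

Request:
servo_tool --pt "0.25 1.3 0 0 75" --pt "0.5 2.6 0 0 75" --pt "0.75 3.9 0 0 75" --pt "1.0 5.2 0 0 75" --pt "1.25 6.5 0 0 75"

```text
time_s: 14.5
tcp_pos: [0.4084, 0.2264, 0.2412]
ee_rot: [[0.991, -0.134, 0.002], [-0.134, -0.991, 0.001], [0.001, -0.001, -1.0]]
wrist_force: [1.8, 0.2, 0.5]
gripper_width: 0.865
gripper_force: 0.0
```

Request:
servo_tool --pt "0.25 1.3 0 0 75" --pt "0.5 2.6 0 0 75" --pt "0.62 3.3 0 0 75" --pt "0.62 3.3 0 0 75" --pt "0.62 3.3 0 0 75"

```text
time_s: 14.92
tcp_pos: [0.4265, 0.3237, 0.24]
ee_rot: [[0.991, -0.134, -0.001], [-0.134, -0.991, -0.001], [-0.0, 0.001, -1.0]]
wrist_force: [0.7, -0.7, -0.3]
gripper_width: 0.859
gripper_force: 0.0
```

Run:
```python
from h import *
s=r.sense(); print(s["tcp_pos"],s["wrist_force"],s["ee_rot"][:,1],s["joints"])
```

```text
[0.42648111 0.32373574 0.23997712] [ 0.74078057 -0.6949219  -0.3096232 ] [-1.33973422e-01 -9.90984537e-01  8.77593251e-04] [ 5.45678758e+01  1.33297614e+01 -1.20591461e+01  3.52505410e-03
 -6.46662256e+01  2.77313393e+01]
```

Request:
servo_tool --pt "0.03 -0.09 -0.8 0 75" --pt "0.03 -0.09 -1.7 0 75" --pt "0.03 -0.09 -2.6 0 75" --pt "0.03 -0.09 -3.2 0 75" --pt "0.03 -0.09 -3.56 0 75"

```text
time_s: 15.33
tcp_pos: [0.4265, 0.317, 0.132]
ee_rot: [[0.99, -0.138, -0.002], [-0.138, -0.99, -0.003], [-0.002, 0.003, -1.0]]
wrist_force: [0.4, 0.1, 0.1]
gripper_width: 0.86
gripper_force: 0.0
```

Request:
servo_tool --pt "0 0 0 0 50" --pt "0 0 0 0 35" --pt "0 0 0 0 25" --pt "0 0 0 0 15" --pt "0 0 0 0 10"

```text
time_s: 15.75
tcp_pos: [0.4281, 0.3189, 0.1354]
ee_rot: [[0.991, -0.137, 0.002], [-0.137, -0.991, 0.002], [0.001, -0.002, -1.0]]
wrist_force: [-0.4, -0.0, -0.6]
gripper_width: 0.569
gripper_force: 0.0
```

Request:
servo_tool --pt "0 0 0 0 10" --pt "0 0 0 0 10" --pt "0 0 0 0 10" --pt "0 0 0 0 10" --pt "0 0 0 0 10"

```text
time_s: 16.17
tcp_pos: [0.4278, 0.3192, 0.1342]
ee_rot: [[0.991, -0.137, 0.001], [-0.137, -0.991, 0.002], [0.0, -0.002, -1.0]]
wrist_force: [-0.2, 1.9, -1.4]
gripper_width: 0.25
gripper_force: 30.0
```

Run:
```python
from h import *
s=r.sense(); print(s["tcp_pos"],s["wrist_force"],s["moment"],s["gripper_width"]*87)
c=cam("top");d=cam("side")
t=cv2.resize(c["bgr"][185:250,150:235],None,fx=4.6,fy=4.6,interpolation=2); e=cv2.resize(d["bgr"][140:205,205:290],None,fx=4.6,fy=4.6,interpolation=2)
cv2.imwrite("pics/p7.png",np.vstack([t,e]))
```

```text
[0.42780838 0.31920671 0.13424834] [-0.15895232  1.88978593 -1.38857005] [0.6963421  0.11690034 0.0369524 ] 21.75159813438001
```

View pics/p7.png

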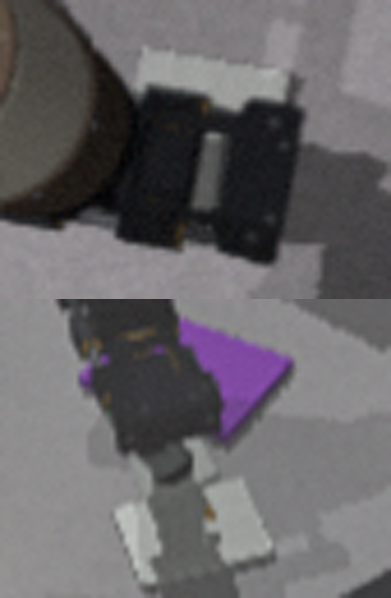

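The handle is pinched: opening 21.8 mm, grip 30 N. The lower crop shows the collar on the seat just under the fingers. I'll pull it 45 mm along its lean axis.

Request:
servo_tool --pt "-0.11 0.015 0.27 0 10" --pt "-0.23 0.03 0.55 0 10" --pt "-0.35 0.05 0.83 0 10" --pt "-0.46 0.065 1.1 0 10" --pt "-0.58 0.08 1.38 0 10"

```text
time_s: 16.68
tcp_pos: [0.4097, 0.3211, 0.1766]
ee_rot: [[0.991, -0.137, 0.0], [-0.137, -0.991, 0.001], [-0.0, -0.001, -1.0]]
wrist_force: [-0.5, 3.6, -4.5]
gripper_width: 0.251
gripper_force: 30.0
```

Request:
servo_tool --pt "0.15 -0.02 0.12 0 10" --pt "0.35 -0.05 0.22 0 10" --pt "0.55 -0.08 0.3 0 10" --pt "0.75 -0.105 0.35 0 10" --pt "0.95 -0.13 0.39 0 10"

```text
time_s: 17.1
tcp_pos: [0.4376, 0.3168, 0.1883]
ee_rot: [[0.99, -0.138, -0.002], [-0.138, -0.99, 0.0], [-0.002, 0.0, -1.0]]
wrist_force: [-4.8, 3.8, -1.4]
gripper_width: 0.25
gripper_force: 30.0
```

Request:
servo_tool --pt "0.1 -0.014 0.02 0 10" --pt "0.2 -0.028 0.03 0 10" --pt "0.3 -0.042 0.04 0 10" --pt "0.4 -0.056 0.05 0 10" --pt "0.5 -0.07 0.05 0 10"

```text
time_s: 17.52
tcp_pos: [0.4525, 0.3147, 0.1897]
ee_rot: [[0.99, -0.138, -0.002], [-0.138, -0.99, 0.0], [-0.002, 0.0, -1.0]]
wrist_force: [-3.7, 4.5, 0.1]
gripper_width: 0.25
gripper_force: 30.0
```

Run:
```python
from h import *
s=r.sense(); print(s["tcp_pos"],s["wrist_force"],s["moment"],s["gripper_width"]*87)
c=cam("top");d=cam("side")
t=cv2.resize(c["bgr"][180:250,145:245],None,fx=4,fy=4,interpolation=2); e=cv2.resize(d["bgr"][120:205,205:305],None,fx=6,fy=6,interpolation=2)
cv2.imwrite("pics/p8.png",e)
```

```text
[0.45248214 0.31472313 0.18965077] [-3.72508803  4.45874636  0.13366351] [ 1.4604325   1.76842113 -0.03541409] 21.78502470934129
```

View pics/p8.png

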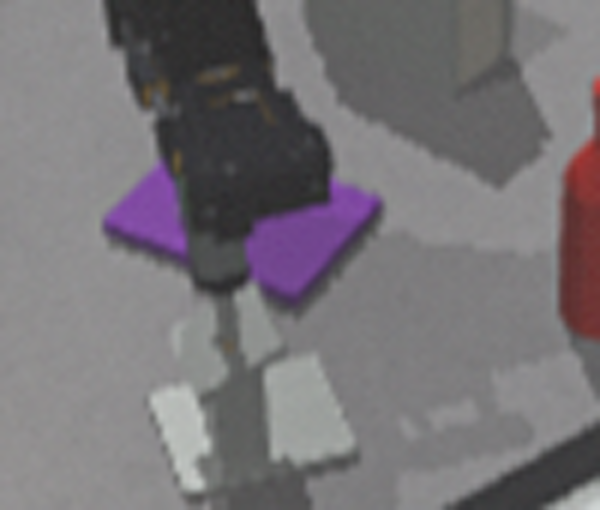

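The crop shows the probe close to upright, with the collar at about (241,166) and the brass tip at about (243.5,177.5) in full side-view pixels. That was the last picture I can view, so from here I work with numbers only. I'll compare these pixels with what a truly vertical axis would project to.

Run:
```python
from h import *
s=r.sense(); T=s["tcp_pos"]; d=cam("side")
G=T+[0,0,.002]
for tilt in(-.15,-.08,0,.08,.15):
    a=np.array([-np.sin(tilt)*.99,np.sin(tilt)*.139,np.cos(tilt)])   # + = handle leans to stand -x
    print(tilt,[ (pix(d,G+a*(z-.061))[0].round(1)).tolist() for z in(.006,0,-.03,-.05,-.068)])
hsv=cv2.cvtColor(d["bgr"],cv2.COLOR_BGR2HSV)
w=d["bgr"][160:184,232:256].astype(int)
for y in range(0,24,2): print(y+160,' '.join(f"{v:3d}" for v in w[y].mean(1).astype(int)), ' | b-r:',' '.join(f"{v:3d}" for v in (w[y,:,2]-w[y,:,0])))
```

```text
-0.15 [[240.4, 165.3], [240.2, 166.6], [239.6, 173.3], [239.2, 177.6], [238.9, 181.4]]
-0.08 [[241.5, 165.1], [241.4, 166.5], [241.4, 173.0], [241.4, 177.3], [241.3, 181.1]]
0 [[242.7, 164.9], [242.8, 166.2], [243.4, 172.6], [243.8, 176.8], [244.1, 180.5]]
0.08 [[243.9, 164.5], [244.2, 165.8], [245.4, 172.1], [246.2, 176.1], [246.9, 179.7]]
0.15 [[245.0, 164.2], [245.3, 165.4], [247.1, 171.5], [248.3, 175.4], [249.3, 178.9]]
160 112 124 128 125  82  76  81  79  73  58  64  70  67  78 107 111 110 109 110 108 108 109 108 109  | b-r: -31 -34 -38 -35 -11   0  -1  -3  -4   0  -1  -2  -1 -10 -28 -31 -28 -30 -30 -28 -30 -29 -28 -29
162  82  77  80  90  77  77  77  81  80  79  78  79  77  82 108 110 111 111 108 110 109 109 106 109  | b-r:  -9 -13 -19 -24 -11   0  -1  -2  -2  -3  -2  -3  -1  -5 -28 -31 -29 -29 -29 -31 -29 -28 -29 -27
164 124 123 100  92  78  74  80  79  79  80  80  78  80  70  76 107 111 110 108 107 109 109 108 110  | b-r:   1   1  -1  -5  -6  -2  -1  -2  -4  -2  -3  -3  -2   3 -15 -30 -29 -29 -29 -30 -28 -29 -29 -29
166 144 143 143 145 123  69  64  70  68  69  60  53  45  51
[... 1076 characters left out ...]
  -1  -1  -1  -3   0  -3  -1   1   5   7   0   1  -1  -1   0  -2  -1  -1   2  -1  -2   0
178 140 142 158 144 142 141 143 145 139 125  97  91  96 123 142 143 143 133 131 109 103 120 125 128  | b-r:  -1   1  -2  -2  -1  -1   0   0   0  -1  12  16   2  -1  -2  -1  -2  -1   1  -1   0  -2  -1   0
180 140 140 141 141 142 142 141 142 144 146 124 100  93  97 128 126 107 108 123 136 147 156 159 158  | b-r:   1  -1   0  -2   0   0   0   1   0  -2  -1  -2  -1   0   1  -1  -1  -1   0   0   0   0   2   0
182 140 140 139 142 138 141 143 140 147 145 133 102  95  93  94  88  97 156 163 160 161 160 159 159  | b-r:  -1   0   0  -1   0   0   0  -1   1  -1  -1  -2  -1   2   1  -1   0  -1  -1  -1  -2   0   0  -1
```

Request:
servo_tool --pt "0 0 0.4 0 10" --pt "0 0 0.8 0 10" --pt "0 0 1.3 0 10" --pt "0 0 1.8 0 10" --pt "0 0 2.2 0 10"

```text
time_s: 18.08
tcp_pos: [0.4536, 0.3133, 0.2567]
ee_rot: [[0.99, -0.138, 0.0], [-0.138, -0.99, -0.003], [0.001, 0.003, -1.0]]
wrist_force: [-0.7, 0.2, -0.5]
gripper_width: 0.256
gripper_force: 30.0
```

Run:
```python
from h import *
s=r.sense(); print(s["tcp_pos"],s["wrist_force"],s["moment"],s["gripper_width"]*87,s["gripper_force"])
c=cam("top"); print("ring",onz(c,[(307.9,150.9)],.072)*1000, "px of expected spot",pix(c,[[.6356,.0159,.072]]))
g=cv2.cvtColor(c["bgr"],cv2.COLOR_BGR2GRAY)[140:162,297:319]; print(g[::1].tolist() if 0 else '')
m=(g<g.max()*0.0+np.median(g)-18)&True; ys,xs=np.nonzero(m); print(np.median(g),len(xs),xs.mean()+297,ys.mean()+140)
```

```text
[0.45361409 0.31330614 0.25670377] [-0.68206683  0.21616245 -0.45440099] [-0.05337966 -0.04380216 -0.04276045] 22.231670775443103 29.999026742298156
ring [[633.50747233  14.10658304]] px of expected spot [[307.22480414 150.104612  ]]

219.0 49 307.83673469387753 150.40816326530611
```

Request:
servo_tool --pt "0.4 -0.6 0 0 10" --pt "0.9 -1.5 0 0 10" --pt "1.5 -2.5 0 0 10" --pt "2.15 -3.5 0 0 10" --pt "2.75 -4.5 0 0 10"

```text
time_s: 18.55
tcp_pos: [0.5361, 0.1774, 0.2549]
ee_rot: [[0.991, -0.137, -0.001], [-0.137, -0.991, -0.002], [-0.001, 0.003, -1.0]]
wrist_force: [0.2, 0.7, -1.9]
gripper_width: 0.246
gripper_force: 30.0
```

Request:
servo_tool --pt "0.6 -1.0 0 0 10" --pt "1.2 -2.0 0 0 10" --pt "1.8 -3.0 0 0 10" --pt "2.4 -4.0 0 0 10" --pt "2.8 -4.6 0 0 10"

```text
time_s: 18.97
tcp_pos: [0.6202, 0.0379, 0.2546]
ee_rot: [[0.99, -0.14, -0.003], [-0.14, -0.99, -0.003], [-0.002, 0.003, -1.0]]
wrist_force: [1.0, 0.2, -1.4]
gripper_width: 0.247
gripper_force: 30.0
```

Request:
servo_tool --pt "0.3 -0.5 0 0 10" --pt "0.5 -0.85 0 0 10" --pt "0.5 -0.85 0 0 10" --pt "0.5 -0.85 0 0 10" --pt "0.5 -0.85 0 0 10"

```text
time_s: 19.38
tcp_pos: [0.6346, 0.0167, 0.2548]
ee_rot: [[0.991, -0.137, -0.001], [-0.137, -0.991, -0.0], [-0.001, 0.0, -1.0]]
wrist_force: [-0.0, 0.2, -1.1]
gripper_width: 0.248
gripper_force: 30.0
```

```bash
cat >> h.py <<'E'
def axis(show=True,zs=(-.005,-.02,-.03,-.04,-.055,-.063,-.068),s0=.061):
    s=r.sense(); T=s["tcp_pos"]; d=cam("side"); G=T+[0,0,.002]
    print(T,s["wrist_force"].round(1),s["gripper_width"]*87)
    P=[pix(d,G+[0,0,z-s0])[0] for z in zs]
    for z,p in zip(zs,P):
        y=int(round(p[1])); x=int(round(p[0])); row=d["bgr"][y,x-11:x+12].astype(int)
        print(z,p.round(1),"x0",x-11,"|",' '.join(f"{v:3d}" for v in row.mean(1).astype(int)),"|",' '.join(f"{v:2d}" for v in row[:,2]-row[:,0]))
    return d
E
python3 -c "
from h import *
axis()"
```

```text
[0.63458018 0.01672826 0.25480614] [-0.   0.2 -1.1] 21.603012737852865
-0.005 [336.  190.8] x0 325 |  60  58  57  60  60  54  54  56  56  52  52  53  49  55  68 109 128 127 126 129 128 127 126 | -1  0  0 -1 -3  0 -2 -2 -1  0 -1  0  2  1 -1 -2 -1  1  0  1 -1  0 -2
-0.02 [335.6 194.2] x0 325 | 101  68  57  59  56  57  58  65  90  97  99 102 124 129 127 126 128 127 127 126 125 126 126 |  0 -1 -1 -1  2 -1 -2  0  1  1 -1 -1 -1  0 -1  0 -1 -1  0  1 -2  1 -1
-0.03 [335.3 196.5] x0 324 | 153 152 139 113  75  59  54  56  66  92 100  96  96 107 123 128 128 129 128 127 128 126 126 | -2  0 -2 -2 -1  0 -2 -1  0 -1 -1  0  1  0  0  0  0 -2  0 -2 -1  1 -3
-0.04 [335.  198.7] x0 324 | 184 191 174 150 156 172 148  99  77  95 104  98  71  57  58  61  90 112 129 134 136 129 136 | -4 -3 -3 -3  0  0 -1  0 -2  0  0 -2 -1 -2 -3  0 -2  0 -1 -1  1 -1  2
-0.055 [334.5 202. ] x0 324 | 206 208 206 207 210 206 188 171 150  98  85  78  62  57  58  63  59  59  60  76 119 144 146 | -6 -3 -6 -5 -6 -4 -3 -2 10 41 50 30  5 -2 -1  0 -2 -2 -1 -3 -1  0  2
-0.063 [334.3 203.7] x0 323 | 209 209 208 205 205 205 207 211 215 185 130 111 155 147 103  66  59  58  58  59  59  57  67 | -4 -5 -5 -4 -2 -6 -4 -5 -6 -1 22 35  5  0 -2  0 -2 -2  0 -2  0 -2 -2
-0.068 [334.1 204.8] x0 323 | 209 209 210 207 207 204 204 206 208 214 185 156 170 176 151 100  67  56  58  61  59  58  56 | -5 -4 -5 -5 -5 -2 -4 -4 -7 -5  1 10  1 -2 -2 -1 -1  0 -2  0 -1  0 -3
```

The tip and shaft pixels match a vertical axis to within about 0.7 px, so the tilt is below roughly 0.03 rad. Next I'll locate the ring in the side view to aim the tip in that same camera.

Run:
```python
from h import *
d=cam("side"); e=pix(d,[[.6352,.0155,.072]])[0]; print("expect",e, "dx+10mm",pix(d,[[.6452,.0155,.072]])[0]-e,"dy",pix(d,[[.6352,.0255,.072]])[0]-e)
x,y=np.round(e).astype(int); g=cv2.cvtColor(d["bgr"],cv2.COLOR_BGR2GRAY)[y-9:y+10,x-10:x+11]
for k,row in enumerate(g): print(y-9+k,x-10,' '.join(f"{v:3d}" for v in row))
```

```text
expect [332.9411449  216.58626257] dx+10mm [ 2.59371024 -1.07558726] dy [-1.64055332 -2.0290694 ]
208 323 210 210 207 208 207 208 210 208 204 203 205 208 210 199 185 176 175 163 127  82  57
209 323 210 209 209 208 207 208 209 208 206 203 204 204 206 207 200 194 173 175 159 127  91
210 323 212 210 207 208 208 207 207 207 208 206 202 203 205 208 209 211 176 162 156 153 134
211 323 211 210 209 208 208 208 207 205 206 208 205 203 202 204 207 198 185 165 153 154 156
212 323 209 209 210 208 208 207 208 206 207 208 208 207 204 203 202 183 179 177 168 159 160
213 323 211 209 209 208 209 206 208 208 205 205 197 203 205 205 203 190 191 192 190 188 180
214 323 211 212 209 207 209 208 208 205 189 184 178 177 183 202 206 203 204 205 208 207 196
215 323 211 208 208 208 208 209 209 188 166 178 177 169 151 178 202 203 203 203 204 205 206
216 323 208 208 207 208 209 210 206 162 166 203 179 200 165 153 197 204 202 201 202 206 206
217 323 208 210 208 208 206 209 207 179 147 188 169 180 154 158 200 205 204 201 200 201 204
218 323 209 207 208 207 207 207 209 205 172 175 161 151 154 184 204 204 204 205 202 202 202
219 323 207 209 207 206 206 210 208 209 204 191 173 175 198 205 206 204 205 204 201 202 203
220 323 208 207 207 206 205 204 209 206 208 207 205 205 207 206 204 204 203 204 204 206 201
221 323 208 208 207 206 204 204 206 206 208 205 205 204 204 204 203 204 203 203 204 206 204
222 323 208 208 207 207 206 203 205 204 205 207 206 202 204 203 203 204 203 204 203 205 207
223 323 205 208 208 206 207 205 206 204 204 205 208 204 205 205 203 204 203 205 204 207 210
224 323 206 204 208 207 206 206 205 204 204 205 206 205 204 205 204 203 203 204 207 203 186
225 323 205 204 205 206 205 205 205 204 205 202 203 206 206 205 206 206 208 207 184 166 122
226 323 206 207 204 205 205 207 206 205 205 204 202 203 206 210 206 186 198 183 132 100  87
```

Request:
servo_tool --pt "0.05 -0.04 -0.3 0 10" --pt "0.12 -0.09 -0.7 0 10" --pt "0.12 -0.09 -1.2 0 10" --pt "0.12 -0.09 -1.6 0 10" --pt "0.12 -0.09 -1.65 0 10"

```text
time_s: 19.9
tcp_pos: [0.6368, 0.0137, 0.201]
ee_rot: [[0.99, -0.138, -0.007], [-0.138, -0.99, -0.001], [-0.007, 0.002, -1.0]]
wrist_force: [-0.6, 0.5, -3.1]
gripper_width: 0.249
gripper_force: 30.0
```

Request:
servo_tool --pt "0 0 0 0 10" --pt "0 0 0 0 10" --pt "0 0 0 0 10" --pt "0 0 0 0 10" --pt "0 0 0 0 10"

```text
time_s: 20.32
tcp_pos: [0.6392, 0.0137, 0.2061]
ee_rot: [[0.991, -0.137, 0.001], [-0.137, -0.991, 0.0], [0.001, -0.001, -1.0]]
wrist_force: [0.0, 0.6, -1.1]
gripper_width: 0.249
gripper_force: 30.0
```

Run:
```python
from h import *
d=axis(zs=(-.02,-.035,-.045,-.055,-.06,-.064,-.068)); 
b=d["bgr"][195:225,320:346].astype(int); v=b[:,:,2]-b[:,:,0]
for k,row in enumerate(v): print(195+k,320,' '.join(f"{x:3d}" for x in row),"|",' '.join(f"{x:3d}" for x in b[k,4:20].mean(1).astype(int)))
```

```text
[0.63920542 0.01372552 0.20614765] [ 0.   0.6 -1.1] 21.70098888742603
-0.02 [335.9 205. ] x0 325 | 208 209 206 205 204 206 214 217 133  93  94  97 141 105  66  56  55  59  57  55  53  55  77 | -5 -4 -4 -4 -3 -5 -6 -5 -3  0  0 -3 -2 -1 -2  0 -3  0 -1  1 -2  1  0
-0.035 [335.4 208.2] x0 324 | 208 208 207 207 208 207 206 207 205 120  94  91 114 177 178 176 151 125  81  57  52  57  58 | -4 -5 -4 -5 -6 -5 -5 -6 -4 -1  0  0 -2 -4 -1  1  1 -1 -1 -2  0  0 -2
-0.045 [335.1 210.3] x0 324 | 208 208 207 205 204 206 206 209 210 123  94  93 126 189 187 166 149 152 154 132  91  59  52 | -4 -6 -4 -4 -5 -3 -6 -7 -7 -2  1 -1 -1 -3 -3 -3 -1  0  0  0  0 -1  1
-0.055 [334.8 212.4] x0 324 | 205 208 204 206 206 205 202 208 211 132  88  97 194 185 178 178 178 166 155 152 151 134 100 | -5 -4 -6 -5 -5 -5 -5 -5 -5 18 33 28 -5 -5 -5 -4 -4 -3 -3  0  0  1 -1
-0.06 [334.7 213.4] x0 324 | 208 206 208 207 207 206 207 205 207 126  82  90 187 182 176 177 178 179 167 156 150 152 141 | -6 -6 -4 -5 -4 -4 -4 -6 -5 27 55 42 -4 -5 -5 -4 -4 -4 -2 -2 -1 -3 -1
-0.064 [334.6 214.3] x0 324 | 207 207 206 207 207 207 203 188 186 1
[... 4958 characters left out ...]
  -4  -5  -4  -5  -5  -6  -6  -5  -4  -4  -5  -3  -5  -4  -2  -1  -2  -3  -4  -5  -4  -4  -4  -4  -5 | 205 206 206 205 202 205 206 205 203 205 206 148 130 135 175 201
222 320  -3  -4  -4  -4  -7  -5  -5  -6  -4  -4  -6  -3  -5  -4  -4  -3  -2  -2  -2  -3  -4  -4  -6  -3  -4  -6 | 207 205 205 204 204 203 201 203 207 207 205 147 129 128 137 196
223 320  -3  -3  -6  -5  -5  -6  -6  -5  -4  -4  -3  -4  -5  -6  -5  -2  -2  -3  -1  -5  -4  -5  -4  -4  -3  -3 | 206 206 204 204 201 203 204 202 203 207 204 149 130 132 136 196
224 320  -5  -4  -5  -4  -5  -4  -5  -4  -4  -5  -4  -5  -6  -5  -5  -4  -4  -1  -1  -5  -4  -5  -5  -4  -3  -2 | 203 204 205 205 203 205 203 202 204 206 204 176 141 131 132 175
```

Request:
servo_tool --pt "-0.05 0.02 -0.05 0 10" --pt "-0.1 0.04 -0.1 0 10" --pt "-0.1 0.04 -0.15 0 10" --pt "-0.1 0.04 -0.2 0 10" --pt "-0.1 0.04 -0.2 0 10"

```text
time_s: 20.78
tcp_pos: [0.6356, 0.0148, 0.1989]
ee_rot: [[0.991, -0.137, -0.001], [-0.137, -0.991, -0.0], [-0.001, 0.0, -1.0]]
wrist_force: [-0.2, -0.3, -1.0]
gripper_width: 0.251
gripper_force: 30.0
```

Request:
servo_tool --pt "0 0 -0.02 0 10" --pt "0 0 -0.04 0 10" --pt "0 0 -0.07 0 10" --pt "0 0 -0.07 0 10" --pt "0 0 -0.07 0 10"

```text
time_s: 21.2
tcp_pos: [0.6359, 0.0148, 0.1972]
ee_rot: [[0.991, -0.137, -0.0], [-0.137, -0.991, -0.0], [-0.0, 0.0, -1.0]]
wrist_force: [-0.1, -1.1, -2.1]
gripper_width: 0.25
gripper_force: 30.0
```

Request:
servo_tool --pt "0 0 -0.02 0 10" --pt "0 0 -0.05 0 10" --pt "0 0 -0.07 0 10" --pt "0 0 -0.07 0 10" --pt "0 0 -0.07 0 10"

```text
time_s: 21.62
tcp_pos: [0.636, 0.0148, 0.1954]
ee_rot: [[0.991, -0.137, 0.001], [-0.137, -0.991, -0.0], [0.001, -0.0, -1.0]]
wrist_force: [0.1, 0.4, 1.0]
gripper_width: 0.251
gripper_force: 30.0
```

Run:
```python
from h import *
F=[];Z=[]
for i in range(16):
    d=cam("side"); s=r.sense(); F.append(s["wrist_force"]); Z.append(s["tcp_pos"])
F=np.array(F);print(F.mean(0).round(2),F.std(0).round(2),np.mean(Z,0)*1000,s["time_s"])
b=d["bgr"][202:221,324:344].astype(int)
for k,row in enumerate(b): print(202+k,324,' '.join(f"{x:3d}" for x in row.mean(1).astype(int)),"|",' '.join(f"{x:3d}" for x in (row[:,2]-row[:,0])[5:15]))
```

```text
[ 0.11 -0.2   0.06] [0.51 0.51 0.4 ] [636.01016742  14.83006108 195.26900031] 22.4167
202 324 203 205 206 210 176  88  65  81  80  83  82  82  79  75  71  62  59  57  56  67 |  -3  -1   1  -1  -2  -3   0  -3  -2  -2
203 324 209 206 204 206 191  93  52  80  81  78  75  72  69  58  52  56  54  57  53  53 |  -2   0  -1  -3   0  -2  -2   0  -1  -1
204 324 209 208 205 208 207 121  62  65  72  62  56  53  49  49  51  53  56  57  57  56 |  -1  -2  -1   0  -1  -1   1   0   0  -1
205 324 208 208 207 209 207 171 124  80  51  47  50  47  56  78  86  66  55  57  56  56 |  -3  -3  -3   1   0  -3   1   1   0  -1
206 324 207 208 209 210 208 206 189 161  88  63  62  75 124 140 144 117  69  53  55  56 |  -4  -5  -3  -1   0  -1  -1  -1  -1  -1
207 324 207 206 208 209 210 208 210 202 113  85  84 111 177 178 178 162 112  75  56  53 |  -5  -5  -5  -2   0   0  -2  -1   0  -1
208 324 207 206 206 206 209 209 211 189 112  89  94 132 199 180 175 174 155 124  79  57 |  -7  -5  -3   0  -1  -1  -3  -4  -3  -2
209 324 208 209 206 206 205 209 211 184 111  89  95 141 194 183 176 163 166 159 127  88 |  -7  -6  -4  -
[... 755 characters left out ...]
 180 188 |  -4  -6   8  36  55  28  -5  -7  -5  -4
216 324 209 205 206 205 207 207 161 142 106  96 120 148 144 183 190 187 185 184 189 202 |  -5  -7  -2  31  52  21  -4  -6  -5  -6
217 324 206 209 206 206 204 206 180 147 143 116 112 146 163 199 205 203 200 200 202 203 |  -4  -7  -9   6  23  10  -5  -6  -5  -6
218 324 207 205 207 206 207 207 204 174 175 123  98 118 180 205 205 204 202 202 199 201 |  -5  -6  -5  -7  -4  -4  -3  -3  -4  -4
219 324 205 205 205 204 204 206 206 207 195 130 114 131 176 203 203 202 202 201 200 200 |  -5  -5  -6  -4  -4  -6  -1  -4  -3  -5
220 324 206 207 205 203 205 206 205 208 205 146 132 129 138 197 203 203 201 204 202 199 |  -5  -5  -6  -4  -3  -2  -3  -4  -4  -3
```

Request:
servo_tool --pt "0 0 -0.03 0 10" --pt "0 0 -0.07 0 10" --pt "0 0 -0.11 0 10" --pt "0 0 -0.14 0 10" --pt "0 0 -0.14 0 10"

```text
time_s: 22.83
tcp_pos: [0.6362, 0.0148, 0.1912]
ee_rot: [[0.991, -0.137, 0.001], [-0.137, -0.991, -0.0], [0.001, -0.0, -1.0]]
wrist_force: [0.6, -0.2, 1.2]
gripper_width: 0.252
gripper_force: 30.0
```

```bash
cat > m.py <<'E'
from h import *
F=[];Z=[];V=[]
for i in range(20):
    d=cam("side"); s=r.sense(); F.append(s["wrist_force"]); Z.append(s["tcp_pos"]); V.append((d["bgr"][202:224,324:344].astype(int)[:,:,2]-d["bgr"][202:224,324:344].astype(int)[:,:,0])[:,5:15])
F=np.array(F);print(F.mean(0).round(2),F.std(0).round(2),np.mean(Z,0)*1000,s["time_s"],s["gripper_width"]*87)
V=np.mean(V,0); V[V<3]=0; print(V[10:18].round(0)); w=V.sum(); print("brass sum",w,"cx",(V.sum(0)@np.arange(329,339))/w,"cy",(V.sum(1)@np.arange(202,224))/w)
E
python3 m.py
```

```text
[ 0.89 -0.47  1.8 ] [0.47 0.34 0.42] [636.09841482  14.83766196 191.12751553] 23.8333 21.767668408081327
[[ 0.  0.  0.  0.  0.  0.  0.  0.  0.  0.]
 [ 0.  0.  0.  0.  0.  0.  0.  0.  0.  0.]
 [ 0.  0.  3.  6.  0.  0.  0.  0.  0.  0.]
 [ 0.  0.  8. 23. 24. 17.  0.  0.  0.  0.]
 [ 0.  0.  0. 28. 46. 21.  0.  0.  0.  0.]
 [ 0.  0.  0.  9. 21.  8.  0.  0.  0.  0.]
 [ 0.  0.  0.  0.  0.  0.  0.  0.  0.  0.]
 [ 0.  0.  0.  0.  0.  0.  0.  0.  0.  0.]]
brass sum 213.2 cx 332.80182926829275 cy 215.7549249530957
```

Request:
servo_tool --pt "0 0 -0.01 0 10" --pt "0 0 -0.02 0 10" --pt "0 0 -0.02 0 10" --pt "0 0 -0.02 0 10" --pt "0 0 -0.02 0 10"

```text
time_s: 24.25
tcp_pos: [0.6361, 0.0148, 0.1904]
ee_rot: [[0.991, -0.137, 0.0], [-0.137, -0.991, -0.0], [0.0, -0.0, -1.0]]
wrist_force: [1.9, -0.2, 2.1]
gripper_width: 0.248
gripper_force: 30.0
```

```bash
python3 m.py
python3 - <<'E'
from h import *
d=cam("side");g=d["bgr"].max(2);x,y,w,h=(262,190,115,85);m=np.zeros(g.shape,np.uint8);m[y:y+h,x:x+w]=g[y:y+h,x:x+w]>105
q=np.vstack([hob(onz(d,k.reshape(-1,2),.072)*1000) for k in cv2.findContours(m,0,1)[0]])
a=q[(abs(q[:,0]+11)<8)&(q[:,1]>-30)&(q[:,1]<85)]; b=q[(abs(q[:,1]+41)<8)&(q[:,0]>0)&(q[:,0]<85)]
for u,v in((a[:,1],a[:,0]),(b[:,0],b[:,1])): print(len(u),"slope",np.degrees(np.arctan(np.polyfit(u,v,1)[0])).round(2),"med",np.median(v).round(2))
E
```

```text
[ 2.   -0.59  2.63] [0.41 0.58 0.46] [636.00681953  14.85938261 190.41205162] 25.25 21.66393732162963
[[ 0.  0.  0.  0.  0.  0.  0.  0.  0.  0.]
 [ 0.  0.  0.  0.  0.  0.  0.  0.  0.  0.]
 [ 0.  0.  0.  5.  0.  0.  0.  0.  0.  0.]
 [ 0.  0.  5. 23. 22. 16.  0.  0.  0.  0.]
 [ 0.  0.  0. 35. 51. 22.  0.  0.  0.  0.]
 [ 0.  0.  0. 18. 28.  9.  0.  0.  0.  0.]
 [ 0.  0.  0.  0.  0.  0.  0.  0.  0.  0.]
 [ 0.  0.  0.  0.  0.  0.  0.  0.  0.  0.]]
brass sum 233.85 cx 332.8120590121873 cy 215.91212315586915
24 slope 0.36 med -11.6
20 slope -0.04 med -41.0
```

Request:
servo_tool --pt "0.01 0 0.01 0 10" --pt "0.02 0.003 0.01 0 10" --pt "0.03 0.005 0.01 0 10" --pt "0.03 0.005 0.01 0 10" --pt "0.03 0.005 0.01 0 10"

```text
time_s: 25.72
tcp_pos: [0.6363, 0.0149, 0.1904]
ee_rot: [[0.991, -0.137, -0.001], [-0.137, -0.991, -0.0], [-0.001, 0.0, -1.0]]
wrist_force: [0.6, -0.5, 2.5]
gripper_width: 0.249
gripper_force: 30.0
```

```bash
python3 m.py
python3 - <<'E'
from h import *
d=cam("side");g=d["bgr"].mean(2).astype(np.float32)
R=np.array([[np.cos(HY),np.sin(HY)],[-np.sin(HY),np.cos(HY)]])
def prof(pts): 
    p=pix(d,np.c_[(HO+np.asarray(pts,float)@R)/1000,np.full(len(pts),.072)]).astype(np.float32); return cv2.remap(g,p[:,0].reshape(1,-1),p[:,1].reshape(1,-1),1)[0]
xs=np.arange(-22,0,.25)
for y in(-25,0,30,60,90):
    v=prof([(x,y) for x in xs]); k=np.argmax(np.diff(cv2.GaussianBlur(v.reshape(1,-1),(9,1),0)[0])); print("near edge y",y,xs[k],v[::8].astype(int))
xs=np.arange(86,118,1.)
for y in(-30,40,60,90,100): print("far y",y,prof([(x,y) for x in xs]).astype(int)[::2])
E
```

```text
[-0.62 -0.76  2.3 ] [0.66 0.48 0.41] [636.36667662  14.90662582 190.43485271] 26.7167 21.882606381492053
[[ 0.  0.  0.  0.  0.  0.  0.  0.  0.  0.]
 [ 0.  0.  0.  0.  0.  0.  0.  0.  0.  0.]
 [ 0.  0.  0.  4.  0.  0.  0.  0.  0.  0.]
 [ 0.  0.  5. 23. 22. 16.  0.  0.  0.  0.]
 [ 0.  0.  0. 36. 52. 22.  0.  0.  0.  0.]
 [ 0.  0.  0. 19. 29.  9.  0.  0.  0.  0.]
 [ 0.  0.  0.  0.  0.  0.  0.  0.  0.  0.]
 [ 0.  0.  0.  0.  0.  0.  0.  0.  0.  0.]]
brass sum 236.45000000000005 cx 332.8151829139352 cy 215.92218227955163
near edge y -25 -10.5 [ 52  52  56  72  95 122 160 190 205 211 208]
near edge y 0 -9.75 [ 54  52  60  75  95 121 154 190 204 211 211]
near edge y 30 -11.0 [ 55  52  58  70  91 117 155 191 207 211 211]
near edge y 60 -9.5 [ 53  51  56  68  85 104 136 168 183 190 189]
near edge y 90 -9.75 [ 52  53  64  80  94 113 138 164 183 192 191]
far y -30 [200 203 205 207 208 205 197 182 167 156 152 146 126 101  77  61]
far y 40 [174 147 104  69  54  47  50  52  53  54  57  58  60  62  65  69]
far y 60 [207 206 188 167 135 103  86  80  74  77  80  80  81  81  82  81]
far y 90 [180 179 179 181 182 182 178 168 158 151 147 138 123 101  77  64]
far y 100 [180 181 183 185 185 177 164 146 128 110 103 104 103  86  72  60]
```

```bash
python3 -c "
from station import r
print(r.finish_job())"
```

```text
the job is handed in; nothing more can be done
None
```

The job is handed in: the plate lies square against both rails, and the gripper still holds the thermometer upright (tilt within about 0.05 rad) on the ring, pressing at about 3.6 N, roughly half-way in by force; I saw no contact with the jar, bottle or bowl but took no final picture of them.

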